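# Brace a free-spinning hub and tighten its clamp knob

## Robot

A 6-joint arm with a two-finger parallel gripper is mounted at the origin on the work surface; the furniture and walls round the work are solid. World frame = base frame: x ahead of the robot, y to its left, z up, the work surface at z = 0. Lengths are in mm, angles in rad, forces in N, time in s.
With the tool pointing down it reaches from about 300 to 775 mm from the base axis. Payload 14.6 kg.
Tool frame: the origin (TCP) lies on the centre line of the jaws, within the pads' length; the fingertips stand 19 mm ahead of it and the grasp point (between the pads) is the TCP (bot.tip_reach is the distance from the TCP to the fingertips, in mm); z points along the fingers, y is the line along which they close (so a half turn about z gives the same grasp; the last joint's range is limited). The gripper opens to 85 mm and grips with 20 to 120 N. Pads are 22 mm wide; open, the fingers measure 114 mm over their backs; the gripper's body (76 mm by 85 mm) begins 54 mm behind the grasp point. The pads swing forward as they close: fully open they stand 13 mm farther back than shut.
Start: joints at [-1.352, 0.3, 1.521, -0, 1.321, -0.067], TCP at [155.052, -527.682, 250.281] pointing down, gripper open.
Joint ranges: [-3.03, 3.03], [-0.79, 2.21], [0.23, 2.52], [-1.04, 4.18], [0, 3.07], [-2.55, 2.55]. Speed limits (rad/s): [2.22, 2.22, 2.57, 3.14, 3.14, 3.14].

## Interface

Orientations are given as a unit quaternion [w, x, y, z].
In Python, from rig import bot gives the robot as it stands. Calls block until the motion is done:
- bot.move_to(position, orientation): joint-space move of the TCP to a pose.
- bot.servo_line(position, attitude=None, speed=150, until_force=None): straight line of the TCP; attitude=None keeps the orientation; speed is the mean speed in mm/s. With until_force (N) it stops when the force on the tool has changed by that much, and returns True; else False.
- bot.move_joints(angles): joint-space move.
- bot.move_gripper(opening, grip_force=None): finger opening in mm; grip_force is the grip in N (None keeps the last); returns when the fingers have stopped.
- bot.dwell(seconds).
- bot.ik(position, orientation): joint angles nearest the present ones, or None.
- bot.read_state(): the state.
- bot.read_camera(name): name is "scene" or "top" or "wrist"; returns a dict with "image" (480x640x3 uint8, blue, green, red), "depth" (480x640 float32, mm along the optical axis (not along the pixel's ray), 0 where there is no reading), "fovy" (degrees; the focal length in pixels is half the picture's height over the tangent of half this angle, whatever the lens; pixels are square), "cx", "cy" (the principal point, pixels), "eye" and "attitude" of the camera in the world; the wrist camera has in their place "mount" (4x4, takes a point from camera to tool coordinates, whose origin is the TCP and whose axes are the flange's). Camera axes: x right, y down, z forward; pixel columns grow to the right and rows downward; lengths in mm; the calibration is good to about 2 mm. A picture is of the moment at which its call begins: read the wrist's pose just before it.
A pose or a line that the arm cannot do raises bot.MotionError and nothing moves.
- bot.finish_job(): hands the job in; it is judged then, once.
The state is a dict: "clock": time; "joint_positions": joint angles; "qvel": joint speeds; "effort": joint torques, N m; "ee_pos": TCP position; "tool_rot": TCP orientation; "ft_force": force on the tool from outside, world axes, zero at the start; "moment": the same for the moment, N m; "grip_width": finger opening in mm; "grip_force": force on a finger pad.
Only numpy, scipy, OpenCV 4.12 (cv2) and the standard library are available. Lean on these libraries where they do the work, as an engineer would, in place of code of your own. Each camera call takes 0.05 s, during which the arm holds its last target. There are 200 camera calls.

## Task

The red T-knob on the green fixture cannot be tightened yet, because the hub under it spins freely along with it. Set the black steel block down (do not drop it) in the fixture's rectangular steel-walled pocket so that it will stop the hub's driving bar, then turn the T-knob clockwise as seen from above: the hub turns along until its bar meets the block, and from there keep turning until the knob has moved at least an eighth of a turn on the hub. Let go, leaving the block standing in the pocket.

Things in the scene. Friction and masses are not known exactly. Their poses are not given: they have to be found in the camera images.
- brace_block: loose brace block: blackened dark steel with a bright ground top, 42x72x49 mm (its x, y, z), 0.62 kg, upright on the bench. Origin: centre of its underside. Grasp it across the 42 mm (its x axis). Two wooden blocks nearby (35x45x55 and 42x98x64 mm) are not to be used; the three swap places between starts.
- pocket (a point): centre of the pocket's floor, 10 mm above the bench, on the fixed green plate (116x215x10 mm). Fixture axes: z up, hub axis 115 mm away along +y. Pocket: open top, 88 mm inside along x, 58 mm along y, steel walls 8 mm thick, 12 mm high (tops 22 mm above the bench). The block stands in it upright, its 72 mm length (block y) along the pocket's x, either way round.
- knob_grip (a point): on the hub's upright axis, middle of the red T-knob's cross-bar, 95 mm above the bench. The bar is round, about 20 mm thick, 52 mm long, along this point's y axis (grasp across its x axis); the axes turn with the knob. The grey hub below is 86 mm in diameter, its top 33 mm below this point, and turns along with almost no resistance until braced.
- clamp_knob (a joint): angle of the T-knob on the hub (rad), growing clockwise as seen from above: 0 to 0.08 at the start (slack), end stop at 1.5; an eighth of a turn is 0.785. Friction 0.15 N m, it stays where it is left. It does not change while the hub spins along.
- hub (a joint): angle of the hub on the fixture (rad), growing clockwise from above, no stops. Its steel driving bar, 12 mm thick, orange tip, sticks out level, 38 mm above the bench, to 126 mm from the axis, passing above the pocket walls. At 0 it points over the pocket's centre; starts at -0.80 to -0.62; meets a centred block at about -0.42 (off-centre: up to 0.1 different).
Mind the look-alikes: they are no part of the job. What is shaped like the brace_block but blue is not meant. What is shaped like the part that bears pocket but pink is not meant.

How it is judged:
By the outcome, as a careful person would: the job done as asked, in the order asked, and still so for the second after the job is handed in, with the robot touching nothing.
It also fails if it takes over 59 s, if anything falls off the work surface, if the arm or the gripper's body presses on something with over 40 N, if the wrist force passes 120 N, or if a joint passes its speed limit or range.

## Working session

There is one attempt and no reset: what is moved stays moved. The work goes in short steps, each a Python script; the robot and the scene stay as the last script left them, time stands still between calls to the robot, and variables do not carry over. Pictures are saved under pics/ and viewed, at most 10 in all, crops included, and the job is handed in when it is done.

```bash
ls; mkdir -p pics; cat > h.py <<'E'
import numpy as np, cv2
from rig import bot
from scipy.spatial.transform import Rotation as R
def rot(q):
    q=np.asarray(q,float)
    return q if q.shape==(3,3) else R.from_quat(q[[1,2,3,0]]).as_matrix()
def cam(name):
    s=bot.read_state(); c=bot.read_camera(name)
    if name=="wrist":
        T=np.eye(4);T[:3,:3]=rot(s["tool_rot"]);T[:3,3]=s["ee_pos"];T=T@np.array(c["mount"])
    else:
        T=np.eye(4);T[:3,:3]=rot(c["attitude"]);T[:3,3]=c["eye"]
    c["T"]=T;c["f"]=240/np.tan(np.radians(c["fovy"])/2);return c
def ray(c,u,v,z):
    d=c["T"][:3,:3]@np.array([(u-c["cx"])/c["f"],(v-c["cy"])/c["f"],1]);o=c["T"][:3,3]
    return o+d*(z-o[2])/d[2]
def cloud(c):
    v,u=np.mgrid[:480,:640];d=c["depth"]
    P=np.stack([(u-c["cx"])/c["f"]*d,(v-c["cy"])/c["f"]*d,d],-1)
    return P@c["T"][:3,:3].T+c["T"][:3,3]
def down(th):  # tool z down, tool y axis at world angle th
    y=np.array([np.cos(th),np.sin(th),0]);z=np.array([0,0,-1.]);x=np.cross(y,z)
    q=R.from_matrix(np.stack([x,y,z],1)).as_quat();return q[[3,0,1,2]]
E
python3 - <<'E'
from h import *
a=cam("scene");b=cam("top")
for n,c in(("scene",a),("top",b)):
    cv2.imwrite(f"pics/{n}.png",c["image"]);print(n,c["eye"],c["T"][:3,2],c["f"],c["cx"],c["cy"])
s=bot.read_state();print(s)
E
```

```text
pics
scene [171.90178114 617.76299427 629.751968  ] [ 0.39057137 -0.66588857 -0.63564645] 441.56411029744766 325.25894493463034 233.3263572770156
top [ 252.95607439   57.6495587  1329.19707822] [ 0.17526592  0.01059876 -0.98446408] 568.4156321130074 319.0533852708034 233.4092969985864
{'clock': 0.1, 'joint_positions': array([-1.35163544e+00,  3.00403852e-01,  1.52154433e+00,  2.36471617e-05,
        1.32065092e+00, -6.65901210e-02]), 'qvel': array([ 0.00057658, -0.00229412, -0.00084915,  0.00058248,  0.00079439,
       -0.00063535]), 'effort': array([ 9.36171273e-04, -5.44377208e+01, -3.62372625e+01, -1.33638682e-04,
        3.03022149e-03,  5.72016461e-06]), 'ee_pos': array([ 154.99935506, -527.51154817,  249.77372909]), 'tool_rot': array([-5.02633385e-04,  9.89810938e-01,  1.42386982e-01, -2.69306091e-05]), 'ft_force': array([-0.24477362, -0.65086117, -0.06018958]), 'moment': array([-0.00253925,  0.00148787,  0.02527101]), 'grip_force': 0.0, 'grip_width': 85.46375323425232}
```

View pics/scene.png

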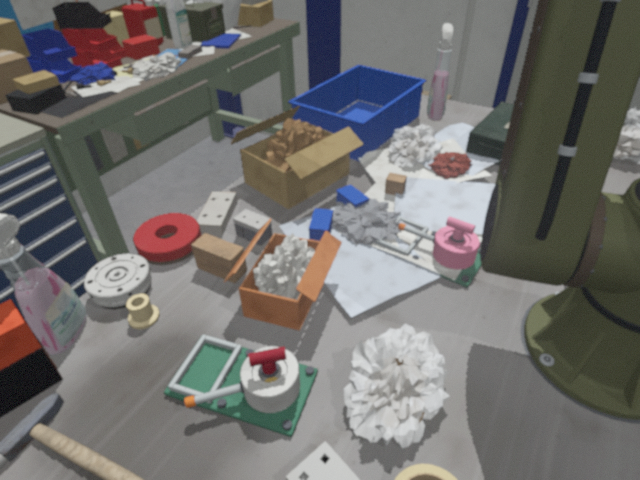

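View pics/top.png

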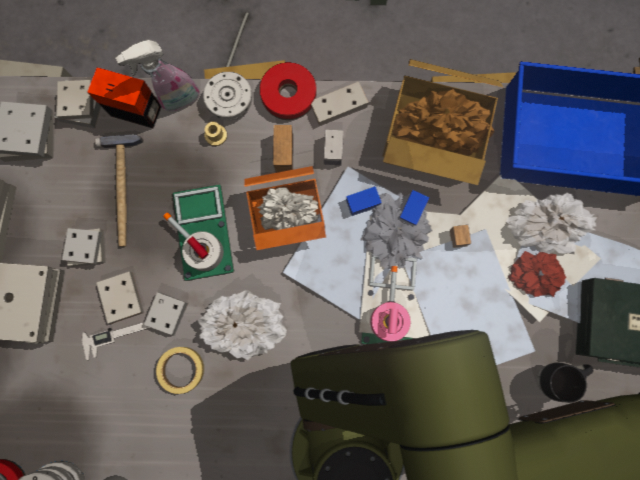

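The fixture with the green plate and red knob is at about top (203,232), with its pocket at (198,203) and hub at (200,250). The pink one at (390,320) is the look-alike. The wooden blocks are at (283,147) and (461,235), and the blue look-alikes at (365,200) and (415,207). The black block isn't clearly visible: (333,147) looks like a plate with holes, so the block may be hidden by the arm. Next I check the wrist view and an enlarged crop.

```bash
python3 - <<'E'
from h import *
b=cam("top");w=cam("wrist");P=cloud(b)
c=b["image"][110:340,260:500]
c=cv2.resize(c,None,fx=1.6,fy=1.6,interpolation=cv2.INTER_CUBIC)
W=cv2.resize(w["image"],(400,300))
o=np.zeros((370,800,3),np.uint8);o[:368,:384]=c;o[:300,400:]=W
cv2.imwrite("pics/c1.png",o)
for u,v in [(333,147),(283,140),(461,232),(365,200),(415,207),(200,247),(200,235),(198,205)]:print(u,v,P[v,u].round())
E
```

```text
333 147 [687.  42.  51.]
283 140 [696. 159.  68.]
461 232 [ 489. -252.   54.]
365 200 [560. -33.  53.]
415 207 [ 546. -148.   52.]
200 247 [437. 331. 103.]
200 235 [470. 340.  66.]
198 205 [552. 361.  11.]
```

View pics/c1.png

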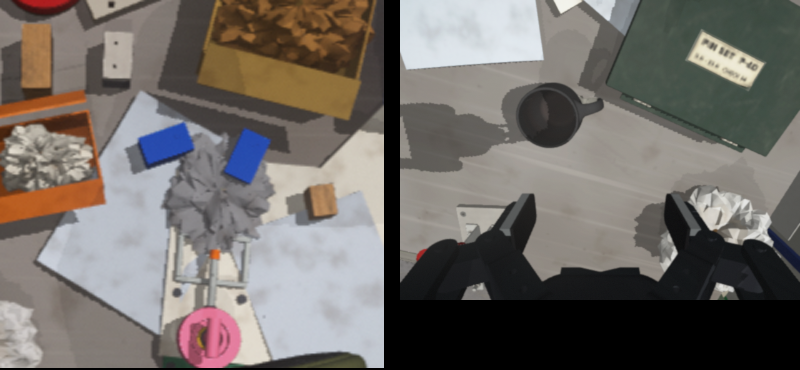

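Only (333,147) fits the block: bright grey top at about 50 mm height and about 18x33 px (about 42x72 mm). The wooden blocks are brown and the others blue. I'll confirm it from close by, and look at the fixture from above.

```bash
python3 - <<'E'
from h import *
import pickle
np.set_printoptions(precision=1,suppress=True)
s=bot.read_state();p=s["ee_pos"]
bot.move_to([600,40,330],down(np.pi/2))
print(bot.read_state()["joint_positions"])
w=cam("wrist");print(w["mount"])
bot.move_to([430,340,330],down(np.pi/2))
print(bot.read_state()["joint_positions"],bot.read_state()["clock"])
w2=cam("wrist")
t=cam("top")
pickle.dump((w,w2,t),open("look.pkl","wb"))
o=np.hstack([cv2.resize(x["image"],(400,300)) for x in(w,w2)])
cv2.imwrite("pics/c2.png",o)
E
```

```text
[ 0.   0.4  1.2 -0.   1.5 -1.6]
[[  -0.    -0.9   -0.3   84.5]
 [   1.     0.    -0.     0.3]
 [   0.    -0.3    0.9 -123.7]
 [   0.     0.     0.     1. ]]
[ 0.6  0.2  1.4 -0.   1.5 -1. ] 4.1167
```

View pics/c2.png

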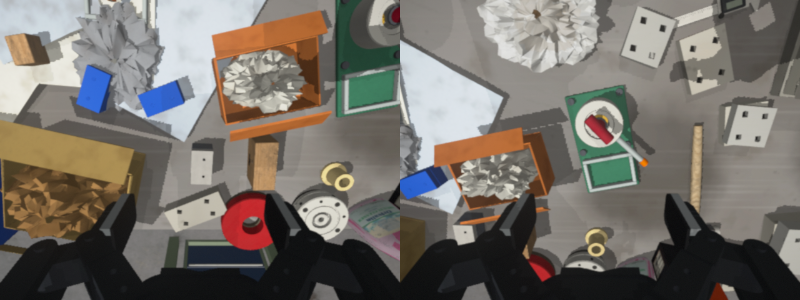

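```bash
python3 - <<'E'
from h import *
import pickle
w,w2,t=pickle.load(open("look.pkl","rb"))
A=w["image"][200:320,270:400]; B=w2["image"][120:320,260:440]
o=np.hstack([cv2.resize(A,(400,370),interpolation=2),cv2.resize(B,(400,370),interpolation=2)])
o=np.vstack([o,cv2.resize(cam("scene")["image"][180:240,190:290],(400,230),interpolation=2).repeat(1,0) if 0 else np.hstack([cv2.resize(cam("scene")["image"][180:290,150:350],(400,220),interpolation=2),cv2.resize(t["image"][290:460,300:510],(400,220),interpolation=2)])])
cv2.imwrite("pics/c3.png",o)
E
```

```text
(no output)
```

View pics/c3.png

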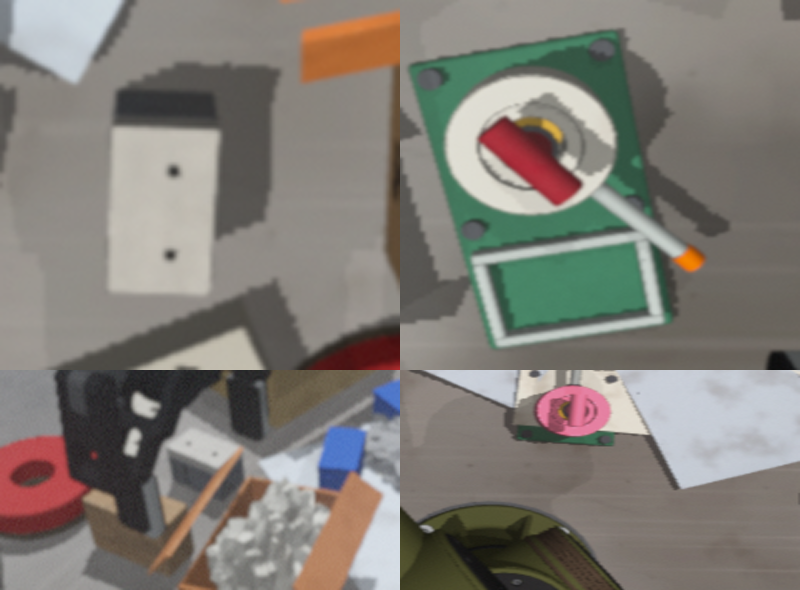

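Confirmed. The block at (160,210) in the crop has a bright top and dark sides. The fixture has the pocket at the bottom of the right crop, the hub above it, the red bar, and the orange-tipped driving bar at lower right. The (bright, dark-sided) block is chosen over the brown and blue ones. Measuring now.

```bash
python3 - <<'E'
from h import *
import pickle
np.set_printoptions(precision=2,suppress=True)
w,w2,t=pickle.load(open("look.pkl","rb"))
def blob(m,roi):
    k=np.zeros(m.shape,np.uint8);x0,y0,x1,y1=roi;k[y0:y1,x0:x1]=m[y0:y1,x0:x1]
    c=max(cv2.findContours(k,cv2.RETR_EXTERNAL,cv2.CHAIN_APPROX_NONE)[0],key=cv2.contourArea)
    return c[:,0,:].astype(float)
def rect(c,pts,z):
    P=np.array([ray(c,u,v,z)[:2] for u,v in pts]).astype(np.float32)
    (ce,sz,_)=r=cv2.minAreaRect(P);b=cv2.boxPoints(r)
    e=max([b[1]-b[0],b[2]-b[1]],key=np.linalg.norm)
    return np.array(ce),np.array(sz),np.arctan2(e[1],e[0])%np.pi
def hsv(c):return cv2.cvtColor(c["image"],cv2.COLOR_BGR2HSV)
H=hsv(w);m=((H[...,2]>185)&(H[...,1]<40)).astype(np.uint8)
print("block",*rect(w,blob(m,(297,235,350,298)),49))
H=hsv(w2)
red=((H[...,1]>150)&((H[...,0]<6)|(H[...,0]>170))).astype(np.uint8)
pr=blob(red,(260,150,380,240));print("knob",*rect(w2,pr,95))
wh=((H[...,2]>140)&(H[...,1]<50)).astype(np.uint8)
pw=blob(wh,(285,225,385,312));pw=pw
print("pocket walls",*rect(w2,pw,22))
gr=((H[...,0]>60)&(H[...,0]<95)&(H[...,1]>90)).astype(np.uint8)
print("inside floor",*rect(w2,blob(gr,(297,252,376,305)),10))
print("plate",*rect(w2,blob(gr,(255,120,385,318)),10))
og=((H[...,0]>6)&(H[...,0]<20)&(H[...,1]>180)&(H[...,2]>170)).astype(np.uint8)
print("tip",rect(w2,blob(og,(370,230,420,280)),38)[0])
d=w2["image"].copy();[cv2.circle(d,tuple(map(int,p)),0,(255,0,255)) for q in(pr,pw) for p in q]
d[gr>0]=d[gr>0]//2
cv2.imwrite("pics/c4.png",cv2.resize(d[120:330,250:440],None,fx=2.5,fy=2.5,interpolation=0))
E
```

```text
block [694.64  41.9 ] [39.1  68.88] 3.1105385
knob [436.68 338.61] [51.92 17.48] 0.7648115
pocket walls [535.75 362.49] [118.31 115.55] 1.5698915
inside floor [551.68 360.65] [52.6  86.11] 1.7657212
plate [455.26 341.84] [147.6  112.86] 0.19522212
tip [519.31 426.41]
```

View pics/c4.png

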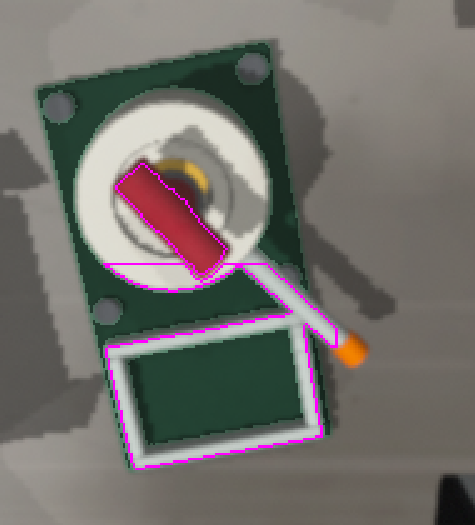

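The outlines fit well: pocket at about (550.5,360.8) with its long axis at 1.766, hub axis at (436.7,338.6), hub angle about -0.62, knob bar at 0.765. I check the heights around the block and then pick it.

```bash
python3 - <<'E'
from h import *
import pickle
np.set_printoptions(precision=2,suppress=True)
w,w2,t=pickle.load(open("look.pkl","rb"))
P=cloud(w).reshape(-1,3);P=P[(w["depth"].ravel()>0)]
def hm(P,x0,x1,y0,y1):
    q=P[(P[:,0]>x0)&(P[:,0]<x1)&(P[:,1]>y0)&(P[:,1]<y1)&(P[:,2]<170)];return np.percentile(q[:,2],[50,99]) if len(q) else None
for r in [(680,710,65,105),(680,710,-22,18),(650,740,65,90),(640,660,0,110),(610,640,0,110),(735,760,0,90)]:print(r,hm(P,*r))
th=3.1105-np.pi/2
bot.move_to([694.6,41.9,180],down(th))
bot.servo_line([694.6,41.9,80])
bot.servo_line([694.6,41.9,35],speed=50,until_force=12)
print(bot.read_state()["ee_pos"])
bot.move_gripper(30,60)
s=bot.read_state();print(s["grip_width"],s["grip_force"],s["ee_pos"],s["clock"],s["joint_positions"])
E
```

```text
(680, 710, 65, 105) [-0.27  1.55]
(680, 710, -22, 18) [-0.31  1.71]
(650, 740, 65, 90) [-0.32  1.56]
(640, 660, 0, 110) [ 0.27 48.46]
(610, 640, 0, 110) [  0.25 103.07]
(735, 760, 0, 90) [-0.24 29.84]
[694.81  41.91  35.44]
40.87824576301968 63.579193353652954 [694.8   41.94  35.45] 8.1833 [ 0.01  0.84  1.21  0.    1.09 -1.53]
```

```bash
python3 - <<'E'
from h import *
np.set_printoptions(precision=2,suppress=True)
p=np.array([550.5,360.8]);th=1.766-np.pi/2
bot.servo_line([694.8,41.9,230],speed=200)
bot.move_to([*p,200],down(th))
bot.servo_line([*p,62],speed=120)
s=bot.read_state();print(s["grip_width"],s["ee_pos"],s["joint_positions"])
print(bot.servo_line([*p,43],speed=15,until_force=6))
s=bot.read_state();print(s["ee_pos"],s["ft_force"],s["clock"])
cv2.imwrite("pics/place.png",np.vstack([cv2.resize(cam("scene")["image"][320:440,150:330],(480,320)),]))
E
```

```text
40.91422852479136 [550.89 361.01  62.94] [ 0.52  0.73  1.34 -0.    1.07  0.33]
True
[550.45 360.79  45.45] [-0.59 -0.24  6.19] 13.25
```

View pics/place.png

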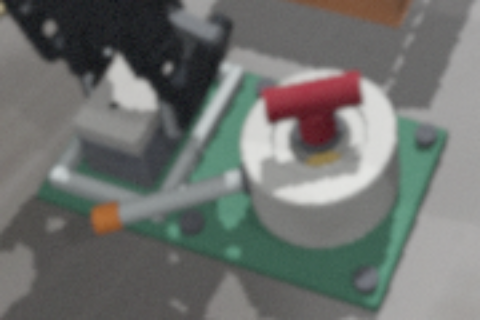

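The block is seated in the pocket (z matches the floor). I'll release it, then grasp the knob.

```bash
python3 - <<'E'
from h import *
np.set_printoptions(precision=2,suppress=True)
bot.move_gripper(62)
s=bot.read_state();p=s["ee_pos"]
bot.servo_line([p[0],p[1],110],speed=80)
bot.servo_line([p[0],p[1],200],speed=200)
bot.move_gripper(70)
k=[436.7,338.6];th=0.765+np.pi/2
bot.move_to([*k,190],down(th))
w=cam("wrist");cv2.imwrite("pics/blk.png",w["image"])
bot.servo_line([*k,95],speed=90,until_force=12)
bot.move_gripper(12,45)
s=bot.read_state();print(s["ee_pos"],s["grip_width"],s["grip_force"],s["ft_force"],s["moment"],s["joint_positions"],s["clock"])
E
```

```text
[437.3  338.17  95.5 ] 19.6226694249622 43.81512701511383 [ 2.31 -5.14  4.02] [-0.96 -0.39  0.02] [ 0.59  0.48  1.66 -0.    1.   -1.74] 19.0417
```

View pics/blk.png

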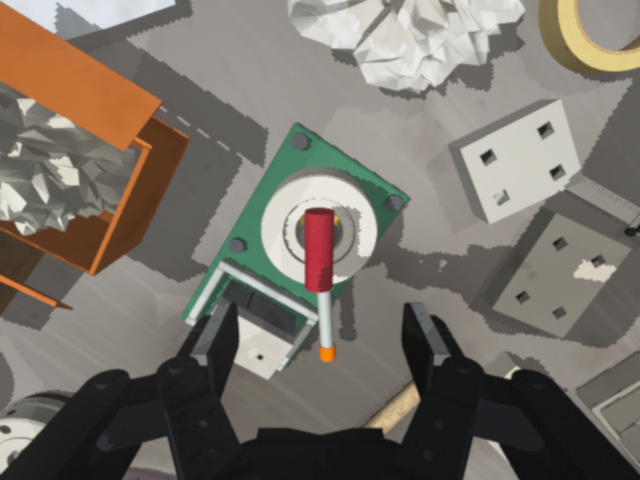

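Block (265,340) stands in the pocket and the knob bar (319,250) is centred between the jaws and now gripped. Turning clockwise.

```bash
python3 - <<'E'
from h import *
np.set_printoptions(precision=2,suppress=True)
p=bot.read_state()["ee_pos"].copy();p=[436.9,338.4,95.3];th0=0.765+np.pi/2
a=0;c=None
while a<1.6:
    a+=0.1
    bot.move_to(p,down(th0-a))
    s=bot.read_state();m=s["moment"][2]
    print(round(a,2),s["moment"],s["ft_force"],round(s["grip_width"],1),round(s["clock"],1))
    if c is None and m>0.08:c=a
    if c and a>c+1.05:break
s=bot.read_state();y=rot(s["tool_rot"])[:,1];print(np.arctan2(y[1],y[0]),s["joint_positions"])
E
```

```text
0.1 [-0.78 -0.58  0.04] [ 3.01 -5.03  1.13] 19.0 19.3
0.2 [-0.87 -0.57  0.03] [ 4.09 -6.2   2.66] 18.9 19.5
0.3 [-0.93 -0.61 -0.  ] [ 3.7  -5.39  2.72] 19.2 19.8
0.4 [-0.95 -0.68  0.02] [ 4.03 -6.23  1.91] 18.8 20.0
0.5 [-1.07 -0.69 -0.03] [ 3.72 -6.63  2.42] 18.9 20.3
0.6 [-1.13 -0.7  -0.03] [ 3.38 -6.88  2.26] 19.2 20.5
0.7 [-1.18 -0.68 -0.03] [ 5.26 -6.9   2.8 ] 19.7 20.8
0.8 [-1.23 -0.69 -0.04] [ 3.97 -7.21  3.37] 19.2 21.0
0.9 [-1.3  -0.74 -0.01] [ 4.8  -7.9   3.04] 19.2 21.3
1.0 [-1.35 -0.69  0.06] [ 4.08 -8.13  2.64] 19.1 21.5
1.1 [-1.47 -0.62 -0.01] [ 3.98 -8.9   4.08] 19.5 21.8
1.2 [-1.55 -0.66 -0.01] [ 4.13 -8.98  3.62] 18.7 22.0
1.3 [-1.55 -0.54 -0.02] [  4.34 -10.56   4.59] 19.1 22.3
1.4 [-1.56 -0.51  0.03] [ 3.66 -8.64  3.05] 18.8 22.5
1.5 [-1.63 -0.52 -0.01] [ 3.77 -9.64  4.08] 19.3 22.8
1.6 [-1.68 -0.46 -0.01] [  2.86 -10.43   3.76] 19.0 23.0
0.7385755706529338 [ 0.59  0.48  1.66 -0.    1.   -0.15]
```

```bash
python3 - <<'E'
from h import *
np.set_printoptions(precision=2,suppress=True)
bot.move_gripper(70)
s=bot.read_state();p=s["ee_pos"]
bot.servo_line([p[0],p[1],230],speed=150)
w=cam("wrist")
H=cv2.cvtColor(w["image"],cv2.COLOR_BGR2HSV)
def rc(m,z):
    c=max(cv2.findContours(m.astype(np.uint8),cv2.RETR_EXTERNAL,cv2.CHAIN_APPROX_NONE)[0],key=lambda c:cv2.contourArea(c) if np.linalg.norm(ray(w,*c[:,0].mean(0),z)[:2]-[460,350])<150 else 0)[:,0]
    P=np.array([ray(w,u,v,z)[:2] for u,v in c],np.float32);r=cv2.minAreaRect(P);b=cv2.boxPoints(r);e=max([b[1]-b[0],b[2]-b[1]],key=np.linalg.norm)
    return r[0],r[1],np.arctan2(e[1],e[0])
print("knob",rc((H[...,1]>150)&((H[...,0]<6)|(H[...,0]>170)),95))
t=rc((H[...,0]>6)&(H[...,0]<20)&(H[...,1]>180)&(H[...,2]>170),38);d=np.array(t[0])-[436.7,338.6]
print("tip",t,np.arctan2(d[1],d[0]),"hub",0.195-np.arctan2(d[1],d[0]),bot.read_state()["clock"])
cv2.imwrite("pics/end.png",w["image"])
E
```

```text
knob ((437.99078369140625, 336.3038635253906), (17.57575225830078, 53.152122497558594), np.float32(-0.8242505))
tip ((536.4359741210938, 406.2044372558594), (13.548233032226562, 11.25645923614502), np.float32(0.56739366)) 0.5956940594469602 hub -0.4006940594469602 24.6833
```

View pics/end.png

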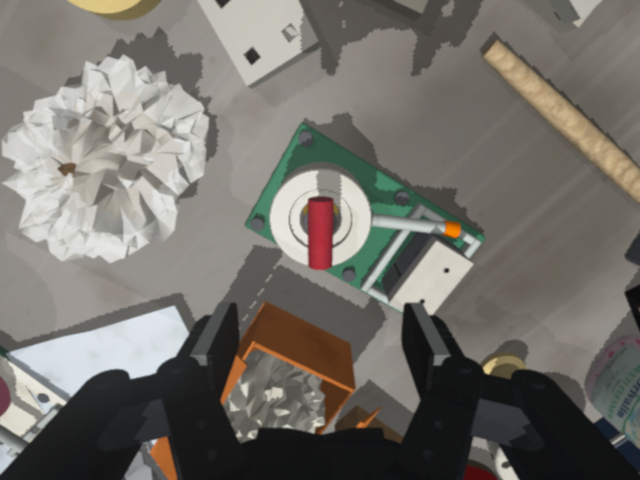

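The bar (450,229) rests against the block (432,275), which is standing in the pocket. The knob turned 1.59 rad and the hub only 0.22, so the knob moved about 1.37 rad on the hub, past the required 0.785.

```bash
python3 -c "
from rig import bot
bot.dwell(0.3);print(bot.finish_job())"
```

```text
the job is handed in; nothing more can be done
None
```

The job is done and handed in: the block stands in the pocket against the hub's bar, and from the last camera image the knob turned about 1.37 rad clockwise on the hub (0.785 needed), with the arm lifted clear after about 25 s.

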